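# Torque the blade-grid bolt of a countertop dicer with a click wrench

### The arm

A 6-joint arm with a two-finger parallel gripper is mounted at the origin on the work surface. World frame = base frame: x ahead of the robot, y to its left, z up, the work surface at z = 0. Lengths are in mm, angles in rad, forces in N, time in s.
With the tool pointing down it reaches from about 250 to 800 mm from the base axis. Payload 3.9 kg.
Tool frame: the origin (TCP) lies midway between the tips of the shut fingers; the grasp point (between the pads) lies 19 mm behind it; z points along the fingers, y is the line along which they close (so a half turn about z gives the same grasp; the last joint's range is limited). The gripper opens to 85 mm and grips with 20 to 120 N. Pads are 22 mm wide; open, the fingers measure 114 mm over their backs; the gripper's body (76 mm by 85 mm) begins 54 mm behind the grasp point. The pads swing forward as they close: fully open they stand 13 mm farther back than shut.
Start: joints at [-1.225, 0.26, -0.138, 1.173, 0, 1.571], TCP at [177.943, -493.914, 192.804] pointing down, gripper open.
Joint ranges: [-2.78, 2.78], [-0.83, 1.72], [-1.28, 1.37], [-1.9, 2.12], [-1.57, 1.48], [-3.14, 3.14]. Speed limits (rad/s): [2.57, 2.57, 3.14, 3.14, 3.14, 3.14].

### API

Orientations are given as a unit quaternion [w, x, y, z].
In Python, from cell import arm, viewer, masks_of, pinpoint gives the robot as it stands. The module is installed in compiled form; this text tells all that it offers.
- The arm moves only by the tool drive_tool, never from a script. Its argument "commands" is a list of rows, each a list of 5 numbers: the finger opening in mm, from 0 to 85.4, then the shift along the tool's x, y, z in units of 50 mm (1.0 is 50 mm), then the turn about the tool's z in units of 8 degrees (1.0 is 8 degrees). In form: [[fingers, tx, ty, tz, twist], ...]. A call has 1 to 10 rows; each row is the pose to reach, as a shift and turn from the pose commanded when the call began, along the tool's axes at that moment; what a row does not reach only later rows make up. A row lasts 1/10 s, in which the tool goes at most 50 mm and 8.59 degrees, less where a joint would pass 70% of its speed; a pose out of reach is approached as far as the arm can. A call with a gripper value outside its range is refused whole. The fingers move at their own pace and stop on an object; "squeeze" is the grip in N (left out, the last holds). Time passes only in rows, so rows that repeat a pose let the fingers close. It gives the time, the measured TCP pose, the force, the opening and the grip force at its end, in the units of the state.
- arm.observe(): the state, without advancing time (a new reading comes with each control period).
- viewer.capture(name): name is "scene" or "side" or "wrist"; returns a dict with "color" (480x640x3 uint8, blue, green, red), "depth" (480x640 float32, mm along the optical axis (not along the pixel's ray), 0 where there is no reading), "fx", "fy", "cx", "cy" (pixels), "world_from_camera" (4x4, takes a point from camera to world coordinates). Camera axes: x right, y up, looking along -z (the intrinsics and any distortion apply to the point x, -y, -z); pixel columns grow to the right and rows downward; lengths in mm; the calibration is good to about 2 mm. A picture is of the moment at which its call begins.
- arm.sign_off(): hands the job in; it is judged then, once.
Trained networks look in the newest picture that a camera, given by its name, has taken for a name from the list of things; names that differ only in an ending like _2 or _b are one class to them, and where a whole thing is asked for, a point or a joint stands for the part that bears it (a point fixed in the world has none). Each returns a list of dicts, best first, with "conf" (0 to 1); they miss things now and then, are a little off and sometimes report something else, mostly with a low value. They report only what shows in the picture. A call takes as long as a camera call.
- masks_of(target, camera): "region" (480x640 bool, what is visible of it) and "rect" ([centre column, centre row, width, height] in pixels, round what is visible of it).
- pinpoint(target, camera): "centre" ([column, row] in pixels: a listed point, or the origin of a listed thing).
The state is a dict: "time": time; "joint_positions": joint angles; "qvel": joint speeds; "effort": joint torques, N m; "tool_pos": TCP position; "tool_rot": TCP orientation; "contact_force": force on the tool from outside, world axes, zero at the start; "torque": the same for the moment, N m; "finger_gap": finger opening in mm; "finger_force": force on a finger pad.
Only numpy, scipy, OpenCV 4.12 (cv2) and the standard library are available. Lean on these libraries where they do the work, as an engineer would, in place of code of your own. Each camera call takes 0.05 s, during which the arm holds its last target. There are 200 camera calls.

### The job

The dicer's blade grid has just been refitted before the next batch of salad. Take the click wrench by the blue block on its head, seat it gently and fully down on the square bolt head of the dicer, then push the handle clockwise (seen from above) until it clicks and gives, and stop there: do not force it on through to the end of its travel. Leave the bolt tight with the wrench standing on it, handle sprung back straight, and do not disturb the other things on the counter.

Things in the scene. Friction and masses are not known exactly. Their poses are not given: they have to be found in the camera images.
- wrench: loose click wrench, 0.5 to 0.8 kg, standing on its flat socket face. Origin: centre of the head's underside, on the socket axis; z up, +x towards the end of the straight handle. Head: 48 mm square steel block, 33 mm tall, with a 28.5 mm square socket, 27 mm deep, open below. The handle sticks out along +x, centreline 16 mm above the origin, and pivots on the socket axis
- wrench_block (a point): blue block on top of the wrench's head, the place to grip it from above: 42 mm along the wrench's x, 24 mm across its y, from 33 to 73 mm above the wrench's underside; this point is on the socket axis at 59 mm, 14 mm below the block's top
- handle_grip (a point): white ring on the red handle (18 mm thick), where to push: handle centre, 167.5 mm from the socket axis. Straight: (0.1675, 0, 0.016) in the wrench's frame. About 9 N of clockwise push here (1.5 N m) makes the joint give at nearly constant force; the ring then swings towards the wrench's -y: 18 mm is a click, 43 mm is too far, the hard stop is at 53 mm
- handle_end (a point): end of the handle, 215 mm from the socket axis; steel bar 15 mm wide to 120 mm out, then 18 mm round red grip. The handle is kept straight by a preloaded spring, gives only clockwise and only at the set torque (hard stop at 0.32 rad), springs back straight when the push is eased, and is rigid anticlockwise
- bolt_seat (a point): centre of the seat of the dicer's square bolt: top of its 66 mm round steel flange, 61 mm above the counter, where the wrench's underside comes to rest. z up, x and y square to the flats; turns with the bolt. Tighten clockwise seen from above: it resists more and more as it turns, stays where it is left, and has some 0.25 to 0.5 rad still to turn, differing each time
- bolt_top (a point): centre of the top of the bolt's brass head, 24 mm above the seat, turns with the bolt. Head 26 mm square, its top 4 mm chamfered at 45 degrees. The socket fits it at any of four quarter turns, with 1.25 mm play on each side (about 0.1 rad of turning play)
- bolt_mark (a point): red mark on the rim of the bolt's flange, 30 mm from the axis, at the bolt's +x; turns with the bolt
- dicer: white countertop vegetable dicer, fixed. Origin on the counter below the bolt axis, z up. Base 190 mm along x, from -40 to +240 mm along y, top at 45 mm; steel blade grid centred at y +120 mm, top 57 mm; two posts with a green and white pusher at y +120 to +230 mm, up to 150 mm high. At -y beside it the counter is free for the handle to sweep
- jar: amber glass jar, 56 mm across, 90 mm tall; origin under its centre; leave alone
- spare_grid: spare steel blade grid lying flat, 110 mm square, 12 mm thick; origin under its centre; leave alone
- spare_bolt: spare brass square bolt head on a 48 mm round flange, 28 mm tall, standing on the counter; origin under its centre; not the one to tighten, leave alone

How it is judged (in metres and radians):
On the way, in this order (a step that is already met when the one before it is completed fails the run):
1. the wrench sits fully down on the dicer's bolt (distance between wrench and bolt_seat below 0.004 m and angle between wrench's own z axis and vertical below 0.06 rad), for 0.2 s.
2. with the wrench seated, the handle clicks: it gives at least 0.11 rad (18 mm at the white ring) (distance between wrench and bolt_seat below 0.006 m and y of handle_grip in the frame of wrench below -0.018 m and distance of bolt_mark from where it was at the start of the episode above 0.005 m), for 0.1 s.
At the end, for the whole second after the job is handed in: the wrench stands at rest, upright (within 0.06 rad) and fully down on the dicer's bolt (its origin within 5 mm of the seat), its handle sprung back straight (white ring within 6 mm of straight), and the bolt is left tightened, its red mark at least 5 mm from where it started (distance between wrench and bolt_seat below 0.005 m and angle between wrench's own z axis and vertical below 0.06 rad and y of handle_grip in the frame of wrench above -0.006 m and distance of bolt_mark from where it was at the start of the episode above 0.005 m and linear speed of wrench below 0.02 m/s); the robot touches nothing.
It fails at once if the handle is forced on past the click, more than 0.26 rad (43 mm at the white ring) (y of handle_grip in the frame of wrench below -0.043 m).
It fails at once if the wrench is pressed hard on the dicer while not seated (over 40 N) (contact force between wrench and dicer above 40 N and distance between wrench and bolt_seat above 0.005 m).
It fails at once if the jar, the spare grid or the spare bolt is moved over 30 mm (distance of any of jar, spare_grid, spare_bolt from where it was at the start of the episode above 0.03 m).
It fails at once if the wrench is dropped onto the bolt (over 0.35 m/s within 20 mm of its seat) (linear speed of wrench above 0.35 m/s and distance between wrench and bolt_seat below 0.02 m).
It also fails if it takes over 72 s, if anything falls off the work surface, if the arm or the gripper's body presses on something with over 40 N, if the wrist force passes 120 N, or if a joint passes its speed limit or range.

## Working session

There is one attempt and no reset: what is moved stays moved. The work goes in short steps, Python scripts to look and compute and a tool call to move; the robot and the scene stay as the last step left them, time stands still between calls to the robot, and variables do not carry over. Pictures are saved under pics/ and viewed, at most 12 in all, crops included, and the job is handed in when it is done.

Besides the shell and the picture viewer there is one more tool, called after "Request:" as name(argument=value, ...) on one line, values as JSON. drive_tool: Moves the arm, as the interface text tells. Its arguments: {"type":"object","properties":{"commands":{"type":"array","items":{"type":"array","items":{"type":"number"}}},"squeeze":{"type":"number"}},"required":["commands"]}

```bash
mkdir -p pics
cat > h.py <<'E'
import numpy as np, cv2
from cell import arm, viewer, masks_of, pinpoint
from scipy.spatial.transform import Rotation as R
def ray(c,px):
    p=cv2.undistortPoints(np.float32([[px]]),np.array([[c['fx'],0,c['cx']],[0,c['fy'],c['cy']],[0,0,1]]),None)[0,0]
    M=np.array(c['world_from_camera']); d=M[:3,:3]@np.array([p[0],-p[1],-1.]); return M[:3,3],d
def atz(c,px,z):
    o,d=ray(c,px); return o+d*(z-o[2])/d[2]
def bydepth(c,px):
    x,y=int(round(px[0])),int(round(px[1])); w=c['depth'][max(y-2,0):y+3,max(x-2,0):x+3]; w=w[w>0]
    o,d=ray(c,px); return o+d*np.median(w) if len(w) else None
def tri(rs):
    A=0;b=0
    for o,d in rs:
        d=d/np.linalg.norm(d);P=np.eye(3)-np.outer(d,d);A=A+P;b=b+P@o
    x=np.linalg.solve(A,b); return x,[np.linalg.norm((np.eye(3)-np.outer(d,d)/(d@d))@(x-o)) for o,d in rs]
E
python3 - <<'E'
from h import *
np.set_printoptions(precision=1,suppress=True)
s=arm.observe(); print(s)
C={}
for n in ['scene','side','wrist']:
    C[n]=viewer.capture(n); cv2.imwrite(f'pics/{n}0.png',C[n]['color'])
    print(n,[k for k in C[n]],np.array(C[n]['world_from_camera'])[:3,3],C[n]['fx'])
for t in ['wrench','wrench_block','handle_grip','handle_end','bolt_seat','bolt_top','bolt_mark','dicer','jar','spare_grid','spare_bolt']:
    rs=[]
    for n in C:
        for r in pinpoint(t,n)[:2]:
            print(t,n,np.round(r['conf'],2),np.array(r['centre']),bydepth(C[n],r['centre']))
            if r is not None and r['conf']>.4 and len([1 for q in rs if q[0]==n])==0: rs.append((n,ray(C[n],r['centre'])))
    if len(rs)>1: print('   TRI',t,*[x for x in tri([q[1] for q in rs])])
E
cd pics; python3 -c "
import cv2,numpy as np
cv2.imwrite('all0.png',cv2.resize(np.hstack([cv2.imread('scene0.png'),cv2.imread('side0.png')]),(800,300)))"
```

```text
{'time': 0.0, 'joint_positions': array([-1.2,  0.3, -0.1,  1.2, -0. ,  1.6]), 'qvel': array([-0., -0.,  0.,  0.,  0., -0.]), 'effort': array([  0. , -40.6,  25.4,   0. ,  -0. ,   0. ]), 'tool_pos': array([ 177.7, -493.2,  191.9]), 'tool_rot': array([-0. ,  1. ,  0.2, -0. ]), 'contact_force': array([ 0.2, -0.6, -1. ]), 'torque': array([-0.,  0.,  0.]), 'finger_force': 0.0, 'finger_gap': 85.48572646201282}
scene ['color', 'depth', 'fx', 'fy', 'cx', 'cy', 'world_from_camera'] [1305.  -424.8  673.2] 539.5346437375858
side ['color', 'depth', 'fx', 'fy', 'cx', 'cy', 'world_from_camera'] [ 356.5 -964.5  725.2] 540.5668472419528
wrist ['color', 'depth', 'fx', 'fy', 'cx', 'cy', 'world_from_camera'] [ 249.1 -468.9  374.2] 389.56275375505885
wrench scene 0.91 [266.5 274.3] [ 540.9 -275.9   25.4]
wrench scene 0.18 [455.5 211.9] [549.  107.8  87.2]
wrench side 0.68 [335.5 318.5] [ 498.7 -302.    27.3]
   TRI wrench [ 505.2 -269.5   -5.7] [np.float64(0.9540352819055066), np.float64(0.9540352819055872)]
wrench_block scene 0.6 [263.6 251. ] [ 526.4 -275.    69.3]
wrench_block side 0.76 [338.9 291.5]
[... 1245 characters left out ...]
[538.   61.1  26.7]
   TRI dicer [545.2 103.2  -1.2] [np.float64(0.685683462656185), np.float64(0.6856834626562017)]
jar side 0.8 [436.5 311.2] [ 680.6 -320.3   29.9]
spare_grid scene 0.59 [267.6 228.9] [ 375.4 -233.5    8.6]
spare_grid side 0.82 [256.8 315.3] [ 361.9 -240.7   -0.3]
   TRI spare_grid [ 360.9 -232.4   -4.6] [np.float64(3.1278517235040035), np.float64(3.1278517235038366)]
spare_bolt scene 0.63 [206.8 224.1] [ 322.1 -354.4   13.4]
spare_bolt side 0.64 [230.8 368.6] [ 309.3 -368.1   12.7]
spare_bolt wrist 0.71 [213.2   2.8] [ 305.8 -365.2   27.9]
   TRI spare_bolt [ 308.8 -356.3    2.3] [np.float64(3.468190790526628), np.float64(2.362758302571562), np.float64(1.658429985274088)]
```

View pics/scene0.png

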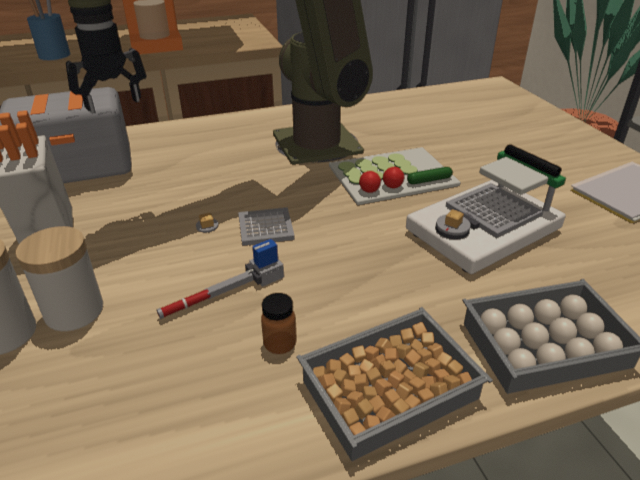

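View pics/side0.png

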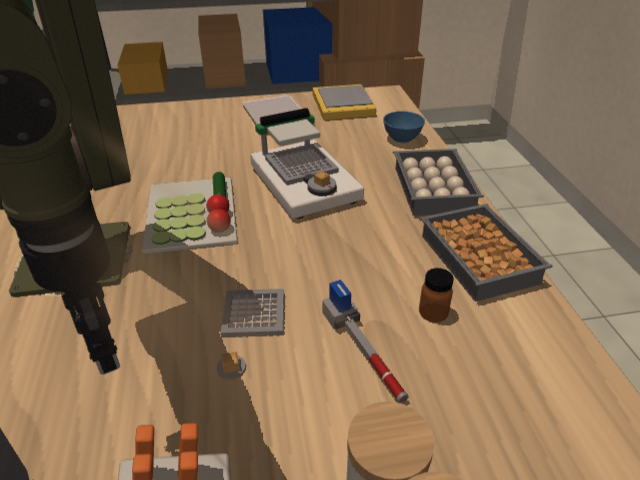

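The pictures agree with the networks. The wrench head is at scene (265,262) and side (341,305), with the handle running towards the counter's -y. The bolt is at scene (453,222) and side (322,180), and the spare bolt at scene (207,222) is a different one.

```bash
cat >> h.py <<'E'
np.set_printoptions(precision=2,suppress=True)
def plan(x,y,z,xdir=None,s=None):
    "shift (units) in tool axes to reach x,y,z; twist (units) to bring tool x to heading xdir (deg, or +180)"
    s=s or arm.observe(); q=s['tool_rot']; Rt=R.from_quat([q[1],q[2],q[3],q[0]])
    m=Rt.as_matrix(); d=m.T@(np.array([x,y,z])-s['tool_pos'])/50
    h=np.degrees(np.arctan2(m[1,0],m[0,0])); print('time',s['time'],'pos',s['tool_pos'],'heading x',h,'zdir',m[:,2],'q6',s['joint_positions'][5])
    print('shift',d,'len mm',np.linalg.norm(d)*50)
    if xdir is not None:
        a=-(xdir-h); a=(a+90)%180-90; print('twist units',a/8,'deg',a)
E
python3 - <<'E'
from h import *
c=viewer.capture('wrist'); M=np.array(c['world_from_camera']); print(M)
plan(511,-271,200,-74.5)
E
```

```text
[[   0.34    0.9     0.28  249.17]
 [  -0.94    0.32    0.1  -469.27]
 [   0.     -0.29    0.96  374.92]
 [   0.      0.      0.      1.  ]]
time 1.85 pos [ 177.95 -493.93  192.82] heading x 19.81313148506758 zdir [ 0. -0. -1.] q6 1.5707899022781968
shift [ 7.78 -1.94 -0.14] len mm 400.8351859776627
twist units -10.710858564366553 deg -85.68686851493243
```

Request:
drive_tool(commands=[[85, 0.8, -0.2, 0, -1], [85, 1.7, -0.4, 0, -2], [85, 2.6, -0.6, 0, -3], [85, 3.5, -0.8, 0, -4], [85, 4.4, -1.0, 0, -5], [85, 5.3, -1.25, 0, -6], [85, 6.2, -1.5, 0, -7], [85, 7.0, -1.7, 0, -8], [85, 7.5, -1.85, 0, -9], [85, 7.78, -1.94, 0, -10]])

```text
time: 2.85
tool_pos: [513.1, -269.1, 192.6]
tool_rot: [0.0, 0.641, 0.768, 0.0]
contact_force: [-0.2, 0.2, -0.1]
finger_gap: 85.0
finger_force: 0.0
```

Run:
```python
from h import *
C={n:viewer.capture(n) for n in ['scene','side','wrist']}
c=C['wrist']; cv2.imwrite('pics/wrist1.png',c['color'])
print(np.array(c['world_from_camera'])[:3])
for t,z in [('wrench',0),('wrench_block',59),('handle_grip',16),('handle_end',16)]:
    rs=[]
    for n in C:
        for r in pinpoint(t,n)[:1]:
            print(t,n,round(r['conf'],2),np.array(r['centre']),'atz',atz(C[n],r['centre'],z)); 
            if r['conf']>.4: rs.append(ray(C[n],r['centre']))
    if len(rs)>1: print('   TRI',*tri(rs))
# blue block top by depth
b=cv2.inRange(cv2.cvtColor(c['color'],cv2.COLOR_BGR2HSV),(100,120,40),(130,255,255))
ys,xs=np.nonzero(b); P=np.array([bydepth(c,(x,y)) for x,y in zip(xs,ys) if c['depth'][y,x]>0])
print(len(P),np.percentile(P[:,2],[5,50,95,99]))
T=P[P[:,2]>np.percentile(P[:,2],95)-4]; print(len(T),cv2.minAreaRect(T[:,:2].astype(np.float32)),T.mean(0))
plan(511,-271,200,-74.5)
```

```text
[[   0.98   -0.17   -0.05  500.04]
 [   0.17    0.94    0.29 -196.33]
 [   0.     -0.3     0.96  374.62]]
wrench scene 0.78 [263.  274.3] atz [ 508.68 -276.45    0.  ]
wrench side 0.65 [327.7 187.6] atz [575.12 172.63   0.  ]
wrench wrist 0.61 [314.2 201. ] atz [ 514.42 -269.45    0.  ]
   TRI [ 535.75 -238.45  148.12] [np.float64(109.82801896859073), np.float64(100.53154384221271), np.float64(27.085681803326146)]
wrench_block scene 0.91 [266.6 250.3] atz [ 512.82 -266.62   59.  ]
wrench_block side 0.68 [338.3 291. ] atz [ 510.76 -266.17   59.  ]
wrench_block wrist 0.55 [313.4 216.7] atz [ 513.83 -271.08   59.  ]
   TRI [ 512.55 -268.37   60.28] [np.float64(2.0211323287330467), np.float64(2.232055236945829), np.float64(2.6329250196827347)]
handle_grip scene 0.97 [183. 302.] atz [ 555.9  -432.46   16.  ]
handle_grip side 0.6 [389.4 376.9] atz [ 560.91 -435.2    16.  ]
handle_grip wrist 0.72 [327.1 360.5] atz [ 557.57 -433.38   16.  ]
   TRI [ 558.75 -433.65   16.65] [np.float64(1.843194506021412), np.float64(2.7357232571291425), np.float64(1.3548340197885762)]
handle_end scene 0.78 [158.4 311.5] atz [ 566.44 -475.94   16.  ]
handle_end side 0.64 [401.8 396.5] atz [ 569.53 -475.28   16.  ]
handle_end wrist 0.97 [332.4 399.7] atz [ 572.58 -481.43   16.  ]
   TRI [ 570.2  -476.91   19.67] [np.float64(1.261711743680103), np.float64(1.7644237340084792), np.float64(1.9259565551626916)]
1373 [53.36 74.02 74.43 74.56]
1199 ((513.9105224609375, -271.507080078125), (23.365999221801758, 40.80970001220703), 14.931344985961914) [ 513.43 -269.69   73.92]
time 3.6 pos [ 510.87 -271.01  192.88] heading x 99.77901736571204 zdir [ 0. -0. -1.] q6 0.9123771082573316
shift [-0.    0.   -0.14] len mm 7.120661589582452
twist units -0.7151228292859955 deg -5.720982634287964
```

View pics/wrist1.png

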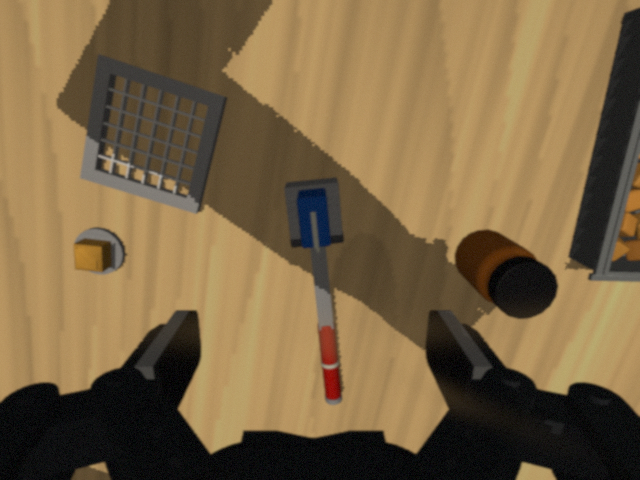

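The wrist view shows the blue block at (313,218), with the handle running straight down to the ring at (327,360). The block top measures 74 mm against 73 mm stated, and the heading is -75°. I'm descending to grasp.

Run:
```python
from h import *
plan(513.7,-271,39.5,-75)
```

```text
time 3.6 pos [ 510.87 -271.01  192.88] heading x 99.77901736571204 zdir [ 0. -0. -1.] q6 0.9123771082573316
shift [-0.01  0.06  3.07] len mm 153.40653583739302
twist units -0.6526228292859955 deg -5.220982634287964
```

Request:
drive_tool(commands=[[85, -0.01, 0.06, 0.6, -0.65], [85, -0.01, 0.06, 1.3, -0.65], [85, -0.01, 0.06, 2.0, -0.65], [85, -0.01, 0.06, 2.5, -0.65], [85, -0.01, 0.06, 2.8, -0.65], [85, -0.01, 0.06, 3.0, -0.65], [85, -0.01, 0.06, 3.07, -0.65], [85, -0.01, 0.06, 3.07, -0.65], [40, -0.01, 0.06, 3.07, -0.65], [40, -0.01, 0.06, 3.07, -0.65]], squeeze=100)

```text
time: 4.6
tool_pos: [515.0, -271.3, 40.4]
tool_rot: [0.001, 0.609, 0.793, 0.0]
contact_force: [0.3, 0.2, 0.1]
finger_gap: 58.3
finger_force: 0.0
```

Request:
drive_tool(commands=[[15, 0, 0, 0, 0], [15, 0, 0, 0, 0], [10, 0, 0, 0, 0], [10, 0, 0, 0, 0], [10, 0, 0, 0, 0], [10, 0, 0, 0, 0]], squeeze=100)

```text
time: 5.2
tool_pos: [514.1, -270.8, 39.3]
tool_rot: [-0.0, 0.609, 0.793, -0.0]
contact_force: [0.3, 0.3, -0.5]
finger_gap: 9.9
finger_force: 0.0
```

Run:
```python
from h import *
s=arm.observe(); print(s['finger_gap'],s['finger_force'],s['contact_force'])
c=viewer.capture('wrist'); d=viewer.capture('scene'); 
cv2.imwrite('pics/g1.png',np.hstack([cv2.resize(c['color'],(400,300)),cv2.resize(d['color'][180:360,120:360],(400,300))]))
```

```text
9.870430879852636 0.0 [ 0.27  0.33 -0.48]
```

View pics/g1.png

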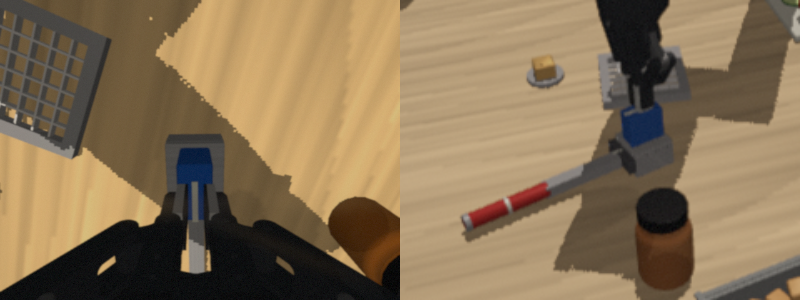

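The fingers closed to 10 mm with no force, and in the scene crop they look as if they are above or behind the block. I'll check where the TCP and the fingertips actually are.

Run:
```python
from h import *
def proj(c,p):
    M=np.linalg.inv(np.array(c['world_from_camera'])); q=M[:3,:3]@p+M[:3,3]
    return np.array([c['cx']+c['fx']*q[0]/-q[2], c['cy']+c['fy']*-q[1]/-q[2]])
s=arm.observe(); ims=[]
for n in ['scene','side','wrist']:
    c=viewer.capture(n); im=c['color'].copy()
    p=proj(c,s['tool_pos']); g=proj(c,s['tool_pos']+[0,0,19]); print(n,p,g,bydepth(c,p),bydepth(c,g))
    x,y=p.astype(int); x0=min(max(x-65,0),510);y0=min(max(y-95,0),340)
    cr=cv2.resize(im[y0:y0+140,x0:x0+130],(390,420),interpolation=cv2.INTER_CUBIC)
    for q,col in [(p,(0,0,255)),(g,(0,255,255))]: cv2.circle(cr,tuple(int(v) for v in ((q-[x0,y0])*3)),4,col,1)
    if n!='wrist': ims.append(cr)
    b=cv2.inRange(cv2.cvtColor(im,cv2.COLOR_BGR2HSV),(100,120,40),(130,255,255))
    k,l,st,ce=cv2.connectedComponentsWithStats(b)
    for i in range(1,k):
        if st[i,4]>60:
            ys,xs=np.nonzero(l==i); P=np.array([bydepth(c,(a,b_)) for a,b_ in zip(xs,ys) if c['depth'][b_,a]>0])
            print('blue',ce[i],st[i],P.min(0),np.median(P,0),P.max(0))
cv2.imwrite('pics/g2.png',np.hstack(ims))
```

```text
scene [265.25 259.42] [264.61 251.43] [ 528.02 -273.5    50.45] [ 527.49 -273.4    68.7 ]
blue [265.02 255.1 ] [253 242  25  26 431] [ 507.98 -292.75   36.28] [ 524.74 -273.42   57.69] [ 530.34 -248.64   77.59]
side [340.43 300.47] [340.61 292.8 ] [ 508.56 -294.94   63.14] [ 510.86 -284.83   71.76]
blue [283.86  56.37] [ 264   14   50   70 1924] [ 412.33 -295.05 -204.16] [ 603.35 1408.33 -102.11] [ 737.63 1633.29  537.21]
blue [340.42 297.93] [330 283  21  28 369] [ 495.71 -295.01   35.62] [ 509.93 -289.     60.76] [ 528.23 -259.85   85.58]
wrist [312.18 275.47] [312.1  291.25] [ 510.41 -257.04   74.13] [ 512.14 -263.57   74.64]
blue [311.71 276.91] [ 283  237   57  114 3783] [ 497.65 -292.18   37.69] [ 511.3  -256.1    73.98] [ 524.6  -249.04   90.78]
```

View pics/g2.png

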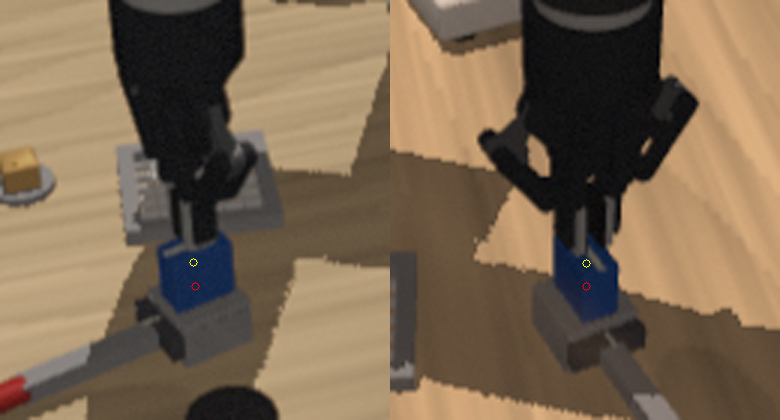

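Both crops show the fingertips just above the block top, at scene ≈ (267,244), and not around the red TCP mark. The real tips are therefore about 37 mm higher than the reported TCP. I'll measure that from depth.

```bash
cat >> h.py <<'E'
def cloud(c):
    v,u=np.nonzero(c['depth']>0); p=cv2.undistortPoints(np.stack([u,v],1).astype(np.float32)[:,None],np.array([[c['fx'],0,c['cx']],[0,c['fy'],c['cy']],[0,0,1]]),None)[:,0]
    D=c['depth'][v,u][:,None]; M=np.array(c['world_from_camera'])
    return np.hstack([p[:,:1],-p[:,1:],-np.ones_like(D)])*D@M[:3,:3].T+M[:3,3], c['color'][v,u].astype(int)
E
python3 - <<'E'
from h import *
s=arm.observe(); t=s['tool_pos']; q=s['tool_rot']; m=R.from_quat([q[1],q[2],q[3],q[0]]).as_matrix()
for n in ['scene','side','wrist']:
    P,col=cloud(viewer.capture(n)); L=(P-t)@m
    k=(abs(L[:,0])<25)&(abs(L[:,1])<35)&(P[:,2]>60)&(P[:,2]<130)&(col[:,0]-col[:,2]<25)&(col.max(1)<90)
    if k.sum(): 
        Z=P[k,2]; print(n,k.sum(),'z pct',np.percentile(Z,[0,1,3,5,10,25])); a=L[k][Z<np.percentile(Z,10)]; print('  low pts local x,y range',np.percentile(a,[5,50,95],axis=0))
E
```

```text
scene 361 z pct [61.55 68.54 73.46 74.   75.31 88.97]
  low pts local x,y range [[-19.61  -9.78 -35.98]
 [ -4.11   1.66 -34.59]
 [ 21.21  12.02 -24.05]]
side 535 z pct [70.39 71.71 73.79 79.83 84.85 94.42]
  low pts local x,y range [[-18.16 -14.1  -45.02]
 [ -9.86   0.8  -40.47]
 [  3.29   8.43 -32.13]]
wrist 8215 z pct [ 60.92  73.99  81.34  85.79  91.05 102.38]
  low pts local x,y range [[-17.27 -15.42 -51.35]
 [  6.56  -2.11 -46.5 ]
 [ 10.35  15.7  -33.88]]
```

Request:
drive_tool(commands=[[85, 0, 0, 0, 0], [85, 0, 0, 0, 0], [85, 0, 0, 0, 0], [85, 0, 0, 0, 0], [85, 0, 0, 0, 0], [85, 0, 0, 0.2, 0], [85, 0, 0, 0.35, 0], [85, 0, 0, 0.5, 0], [85, 0, 0, 0.6, 0], [85, 0, 0, 0.6, 0]])

```text
time: 6.6
tool_pos: [513.1, -270.3, 8.0]
tool_rot: [-0.001, 0.609, 0.793, -0.0]
contact_force: [0.1, 0.4, -0.8]
finger_gap: 85.0
finger_force: 0.0
```

Request:
drive_tool(commands=[[85, 0, 0, 0.04, 0], [85, 0, 0, 0.08, 0], [50, 0, 0, 0.08, 0], [30, 0, 0, 0.08, 0], [10, 0, 0, 0.08, 0], [10, 0, 0, 0.08, 0], [10, 0, 0, 0.08, 0], [10, 0, 0, 0.08, 0], [10, 0, 0, 0.08, 0], [10, 0, 0, 0.08, 0]], squeeze=100)

```text
time: 7.6
tool_pos: [514.1, -270.9, 5.7]
tool_rot: [0.0, 0.609, 0.793, 0.0]
contact_force: [-2.2, 0.5, 5.1]
finger_gap: 22.6
finger_force: 99.0
```

Run:
```python
from h import *
ims=[]
for n,(x0,y0) in [('scene',(200,164)),('side',(275,205))]:
    c=viewer.capture(n); ims.append(cv2.resize(c['color'][y0:y0+140,x0:x0+130],(390,420)))
cv2.imwrite('pics/g3.png',np.hstack(ims))
s=arm.observe(); print(s['finger_gap'],s['finger_force'],s['contact_force'],s['tool_pos'])
```

```text
22.603177358234905 99.01795506477356 [-2.24 -0.12  5.44] [ 514.12 -270.87    5.71]
```

View pics/g3.png

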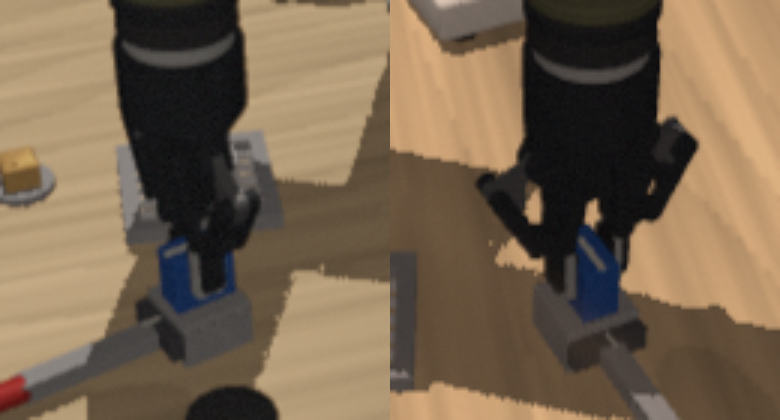

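The block is gripped at 99 N with a 22.6 mm gap, and the fingers straddle it in both views. I'm lifting and moving to a viewpoint short of the bolt.

Request:
drive_tool(commands=[[10, 0, 0, -0.2, 0], [10, 0, 0, -0.5, 0], [10, 0, 0, -1.0, 0], [10, 0, 0, -1.7, 0], [10, 0, 0, -2.4, 0], [10, 0, 0, -3.1, 0], [10, 0, 0, -3.6, 0], [10, 0, 0, -3.9, 0], [10, 0, 0, -4, 0]], squeeze=120)

```text
time: 8.6
tool_pos: [514.5, -270.9, 206.6]
tool_rot: [0.001, 0.609, 0.793, 0.0]
contact_force: [0.0, 0.7, -5.7]
finger_gap: 22.0
finger_force: 118.2
```

Run:
```python
from h import *
s=arm.observe(); print(s['finger_gap'],s['finger_force'],s['contact_force'],s['torque'])
plan(550,-5,206)
C={n:viewer.capture(n) for n in ['scene','side']}
for t in ['wrench','wrench_block','handle_grip','handle_end']:
    rs=[ray(C[n],r['centre']) for n in C for r in pinpoint(t,n)[:1]]
    if len(rs)>1: print('   TRI',t,*tri(rs))
```

```text
22.03420722914127 118.22031497955322 [ 0.05  0.7  -5.69] [ 0.09  0.02 -0.03]
time 8.6 pos [ 514.54 -270.94  206.6 ] heading x 105.01600248269997 zdir [ 0. -0. -1.] q6 0.8239282356635831
shift [4.95 2.06 0.01] len mm 268.2939101885448
   TRI wrench [ 511.49 -273.39  199.31] [np.float64(1.4675799798820581), np.float64(1.467579979882062)]
   TRI wrench_block [ 509.03 -275.52  262.77] [np.float64(1.0989350011636758), np.float64(1.0989350011636965)]
   TRI handle_end [ 569.03 -480.76  218.88] [np.float64(1.9992973003874694), np.float64(1.9992973003875283)]
```

Request:
drive_tool(commands=[[10, 0.4, 0.17, 0, 0], [10, 1.0, 0.42, 0, 0], [10, 1.8, 0.75, 0, 0], [10, 2.6, 1.08, 0, 0], [10, 3.4, 1.4, 0, 0], [10, 4.1, 1.7, 0, 0], [10, 4.6, 1.9, 0, 0], [10, 4.9, 2.0, 0, 0], [10, 4.95, 2.06, 0, 0], [10, 4.95, 2.06, 0, 0]])

```text
time: 10.1
tool_pos: [549.8, -5.4, 205.2]
tool_rot: [0.0, 0.609, 0.794, -0.0]
contact_force: [-0.3, 0.2, -4.5]
finger_gap: 22.4
finger_force: 118.1
```

Run:
```python
from h import *
C={n:viewer.capture(n) for n in ['scene','side','wrist']}
c=C['wrist']; cv2.imwrite('pics/wrist2.png',c['color'])
s=arm.observe(); print(s['tool_pos'],s['contact_force'],s['torque'])
for t,z in [('bolt_seat',61),('bolt_top',85),('bolt_mark',61),('dicer',0),('wrench',None),('handle_end',None)]:
    rs=[]
    for n in C:
        for r in pinpoint(t,n)[:1]:
            print(t,n,round(r['conf'],2),np.array(r['centre']),'atz',z and atz(C[n],r['centre'],z)); 
            if r['conf']>.4: rs.append(ray(C[n],r['centre']))
    if len(rs)>1: print('   TRI',*tri(rs))
P,col=cloud(c)
# brass top
k=(abs(P[:,2]-85)<4)&(np.hypot(P[:,0]-546,P[:,1]-103)<30); T=P[k]; print('top',k.sum(),T.mean(0),cv2.minAreaRect(T[:,:2].astype(np.float32)))
k=(abs(P[:,2]-61)<3)&(np.hypot(P[:,0]-546,P[:,1]-103)<45); T=P[k]; print('flange',k.sum(),np.median(T[:,2]),cv2.minEnclosingCircle(T[:,:2].astype(np.float32)))
r=T[col[k][:,2]-col[k][:,1]>50] if k.sum() else []
print('red',len(r),np.mean(r,0) if len(r) else '')
for n in ['scene','side']:
    P,col=cloud(C[n]); k=(abs(P[:,2]-45)<3)&(abs(P[:,0]-546)<250)&(abs(P[:,1]-180)<250)&(col.min(1)>120); print(n,k.sum(),cv2.minAreaRect(P[k][:,:2].astype(np.float32)))
```

```text
[549.37  -6.39 205.24] [-0.44  0.09 -4.12] [ 0.11 -0.01  0.03]
bolt_seat scene 0.9 [454.3 222.2] atz [547.34 110.15  61.  ]
bolt_seat side 0.8 [321.1 180.2] atz [547.58 111.89  61.  ]
bolt_seat wrist 0.85 [350.5  80.9] atz [550.99 101.65  61.  ]
   TRI [549.58 104.67  64.5 ] [np.float64(3.19006967078089), np.float64(3.26612789721084), np.float64(3.5982884572414924)]
bolt_top scene 0.63 [451.8 212.2] atz [544.76 102.33  85.  ]
bolt_top side 0.8 [318.8 173.9] atz [540.41 101.36  85.  ]
bolt_top wrist 0.58 [354.1  72.8] atz [550.43 104.83  85.  ]
   TRI [545.14 103.97  84.11] [np.float64(1.6154965847027891), np.float64(4.3295596610524125), np.float64(5.416462964680998)]
bolt_mark scene 0.91 [445.5 229.1] atz [562.8   81.65  61.  ]
bolt_mark side 0.85 [330.2 188.8] atz [561.41  70.85  61.  ]
bolt_mark wrist 0.87 [358.7 114.4] atz [564.4   79.61  61.  ]
   TRI [563.41  79.98  58.55] [np.float64(3.0189477276627796), np.float64(2.912626067012329), np.float64(1.2622166429449453)]
dicer scene 0.77 [448.2 249.1] atz 0
dicer wrist 0.88 [346.1  81.9] atz 0
   TRI [550.6  105.63  -3.1 ] [np.float
[... 261 characters left out ...]
5899625), np.float64(3.637803205434183)]
handle_end scene 0.83 [307.2 201. ] atz None
handle_end side 0.6 [387.6 197.1] atz None
   TRI [ 606.7  -213.24  213.8 ] [np.float64(0.8008730150205114), np.float64(0.8008730150204788)]
top 1385 [548.82 103.69  84.93] ((549.095947265625, 103.99010467529297), (26.188278198242188, 26.022029876708984), 34.30086135864258)
flange 5003 61.900762073710325 ((545.24658203125, 109.0023422241211), 39.698570251464844)
red 63 [565.02  81.24  62.51]
scene 2654 ((553.0772705078125, 200.45880126953125), (317.6204528808594, 497.5505676269531), 87.84300231933594)
side 1517 ((595.4082641601562, 195.228271484375), (313.743896484375, 405.7366638183594), 88.01741790771484)
```

View pics/wrist2.png

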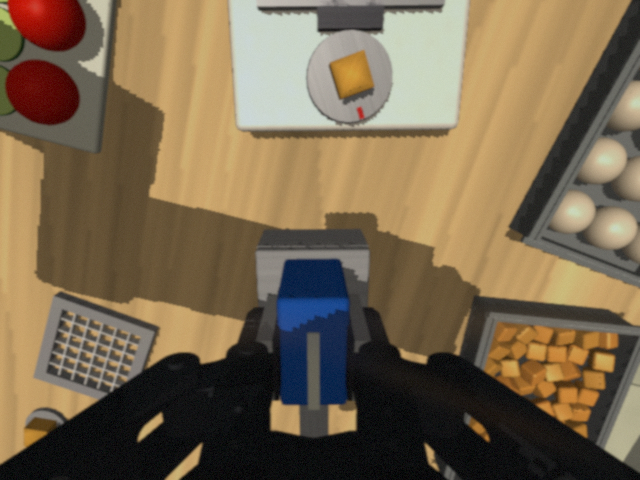

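The wrist view shows the brass head at (352,75), rotated about 35° to the base, and the red mark at (361,113). The wrench hangs square in the grip. I'll now measure the held head with the same camera so the alignment is relative.

Run:
```python
from h import *
c=viewer.capture('wrist'); s=arm.observe(); q=s['tool_rot']; m=R.from_quat([q[1],q[2],q[3],q[0]]).as_matrix(); t=s['tool_pos']; print(t)
P,col=cloud(c); L=(P-t)@m; L[:,2]*=-1
hsv=cv2.cvtColor(col.astype(np.uint8)[None],cv2.COLOR_BGR2HSV)[0].astype(int)
k=(abs(L[:,0])<60)&(abs(L[:,1])<40)
b=k&(hsv[:,0]>100)&(hsv[:,0]<130)&(hsv[:,1]>120); Z=L[b,2]; print('block z',np.percentile(Z,[1,50,95]))
T=L[b&(L[:,2]>np.percentile(Z,50)-3)]; print('block top x,y range',np.percentile(T[:,:2],[1,99],axis=0))
F=b&(L[:,0]>12)&(abs(L[:,1])<30); T=L[b]; print('block front x',np.percentile(T[:,0],[50,90,99]))
for z in range(40,72,4):
    r=L[b&(abs(L[:,2]-z)<2)&(L[:,0]>5)]; 
    if len(r)>5: print('blk z',z,len(r),'x',np.median(r[:,0]),'y',r[:,1].min(),r[:,1].max())
g=k&~b&(L[:,2]>18)&(L[:,2]<34)&(L[:,0]>10); T=L[g]
print('head top',g.sum(),np.percentile(T,[1,10,50,90,99],axis=0))
A=np.c_[T[:,:2],np.ones(len(T))]; print('plane',np.linalg.lstsq(A,T[:,2],rcond=None)[0])
# low face
g=k&~b&(L[:,2]>-8)&(L[:,2]<18)&(L[:,0]>10); T=L[g]; print('front face',g.sum(),np.percentile(T,[5,50,95],axis=0) if g.sum() else '')
# bolt again
k=(abs(P[:,2]-85)<4)&(np.hypot(P[:,0]-549,P[:,1]-104)<30); print(cv2.minAreaRect(P[k][:,:2].astype(np.float32)),P[k].mean(0))
# obstacles near sweep
for n in ['scene','side']:
    P,_=cloud(viewer.capture(n)); k=(P[:,0]>570)&(P[:,0]<720)&(P[:,1]>-130)&(P[:,1]<60)&(P[:,2]<150)&(P[:,2]>15); print(n,k.sum(),np.percentile(P[k],[1,50,99],axis=0) if k.sum() else '')
```

```text
[549.47  -5.03 205.32]
block z [ 34.06  68.17 120.19]
block top x,y range [[-19.79 -32.93]
 [ 20.16  21.52]]
block front x [10.94 20.07 20.47]
blk z 40 211 x 20.053583190620248 y -10.940109774116072 11.377289246912396
blk z 44 233 x 20.02351657185095 y -10.913325868146908 11.670700982100506
blk z 48 240 x 20.027753107151604 y -11.007623103597894 13.87767182551584
blk z 52 284 x 19.971262735215976 y -10.886997938634108 13.734171399562314
blk z 56 279 x 20.026916164918536 y -11.14561249994851 11.706144299548123
blk z 60 325 x 20.01222449411449 y -11.294085283168302 12.025359578973788
blk z 64 356 x 19.972785472964215 y -11.186534223140248 12.622266576766965
blk z 68 2975 x 13.614719669102247 y -11.56780346891922 12.011780316578703
head top 2976 [[ 10.28 -23.62  18.39]
 [ 12.68 -20.55  21.86]
 [ 20.56  -0.07  28.1 ]
 [ 23.19  20.29  29.11]
 [ 23.48  23.35  31.65]]
plane [-0.34 -0.   33.62]
front face 1415 [[ 22.8  -21.93  -3.6 ]
 [ 23.14  -0.56   7.61]
 [ 23.48  21.35  17.04]]
((548.9650268554688, 103.91758728027344), (26.13837432861328, 26.035886764526367), 34.12386703491211) [548.8  103.76  84.91]
scene 0 
side 0
```

Run:
```python
from h import *
plan(548.4,104.6,150,124.2)
```

```text
time 11.3 pos [549.48  -5.02 205.3 ] heading x 105.01651752715715 zdir [ 0. -0. -1.] q6 1.2995867215473593
shift [2.12 0.55 1.11] len mm 122.78005790781594
twist units -2.397935309105357 deg -19.183482472842854
```

Request:
drive_tool(commands=[[10, 0.3, 0.08, 0, -0.3], [10, 0.7, 0.18, 0, -0.8], [10, 1.2, 0.3, 0, -1.4], [10, 1.6, 0.42, 0, -2.0], [10, 1.9, 0.5, 0, -2.4], [10, 2.12, 0.55, 0, -2.4], [10, 2.12, 0.55, 0.4, -2.4], [10, 2.12, 0.55, 0.9, -2.4], [10, 2.12, 0.55, 1.11, -2.4], [10, 2.12, 0.55, 1.11, -2.4]])

```text
time: 12.3
tool_pos: [546.7, 104.1, 148.0]
tool_rot: [-0.002, 0.468, 0.884, -0.001]
contact_force: [-0.2, 0.1, -5.7]
finger_gap: 22.5
finger_force: 118.2
```

Run:
```python
from h import *
plan(548.4,104.6,102,124.2); s=arm.observe(); print(s['contact_force'],s['finger_force'])
```

```text
time 12.3 pos [546.74 104.05 148.04] heading x 124.1740333442845 zdir [-0. -0. -1.] q6 1.1624956054251783
shift [-0.01  0.04  0.92] len mm 46.07125762068236
twist units -0.003245831964438395 deg -0.02596665571550716
[-0.21  0.08 -5.72] 118.16038727760315
```

Request:
drive_tool(commands=[[10, 0, 0, 0.3, 0], [10, 0, 0, 0.6, 0], [10, 0, 0, 0.8, 0], [10, 0, 0, 0.9, 0], [10, 0, 0, 0.9, 0], [10, 0, 0, 0.9, 0], [10, 0, 0, 0.9, 0]])

```text
time: 13.0
tool_pos: [549.3, 104.6, 105.7]
tool_rot: [0.001, 0.468, 0.884, 0.0]
contact_force: [0.4, 0.1, -5.7]
finger_gap: 22.1
finger_force: 118.5
```

Run:
```python
from h import *
plan(548.4,104.6,90,124.2)
c=viewer.capture('wrist');d=viewer.capture('side')
plan(548.4,104.6,90,124.2)
cv2.imwrite('pics/pre.png',np.hstack([cv2.resize(c['color'][160:400,160:480],(400,300)),cv2.resize(d['color'][80:230,240:440],(400,300))]))
```

```text
time 13.0 pos [549.3  104.57 105.66] heading x 124.20708160391199 zdir [ 0.  0. -1.] q6 1.1618961049030452
shift [ 0.01 -0.01  0.31] len mm 15.69076027589916
twist units 0.0008852004889980947 deg 0.007081603911984757
time 13.1 pos [549.11 104.54 105.49] heading x 124.2097605273814 zdir [ 0.  0. -1.] q6 1.1618385467882946
shift [ 0.01 -0.01  0.31] len mm 15.50940076658984
twist units 0.0012200659226753174 deg 0.00976052738140254
```

View pics/pre.png

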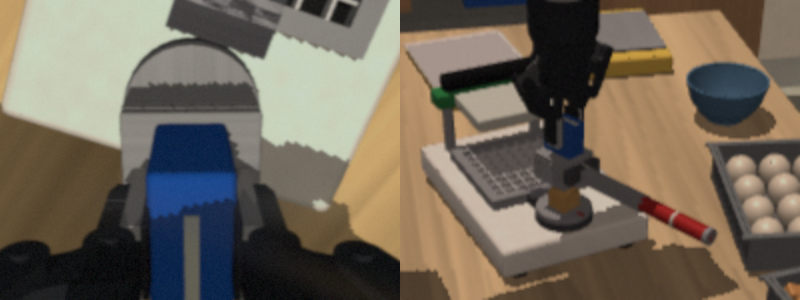

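The wrench head sits right above the bolt in both views, and the flats are parallel. I'm descending slowly while watching the force.

Request:
drive_tool(commands=[[10, 0.01, -0.01, 0.1, 0], [10, 0.01, -0.01, 0.18, 0], [10, 0.01, -0.01, 0.24, 0], [10, 0.01, -0.01, 0.27, 0], [10, 0.01, -0.01, 0.3, 0], [10, 0.01, -0.01, 0.33, 0], [10, 0.01, -0.01, 0.36, 0], [10, 0.01, -0.01, 0.39, 0], [10, 0.01, -0.01, 0.42, 0], [10, 0.01, -0.01, 0.42, 0]])

```text
time: 14.1
tool_pos: [548.1, 104.7, 83.7]
tool_rot: [0.0, 0.468, 0.884, 0.0]
contact_force: [0.8, 0.7, -5.2]
finger_gap: 22.1
finger_force: 118.5
```

Request:
drive_tool(commands=[[10, 0, 0, 0.04, 0], [10, 0, 0, 0.08, 0], [10, 0, 0, 0.12, 0], [10, 0, 0, 0.16, 0], [10, 0, 0, 0.2, 0], [10, 0, 0, 0.24, 0], [10, 0, 0, 0.27, 0], [10, 0, 0, 0.3, 0], [10, 0, 0, 0.3, 0], [10, 0, 0, 0.3, 0]])

```text
time: 15.1
tool_pos: [548.0, 104.7, 68.7]
tool_rot: [0.0, 0.468, 0.884, 0.0]
contact_force: [1.6, 1.2, -6.8]
finger_gap: 22.2
finger_force: 118.5
```

Request:
drive_tool(commands=[[10, 0, 0, 0.02, 0], [10, 0, 0, 0.04, 0], [10, 0, 0, 0.05, 0], [10, 0, 0, 0.06, 0], [10, 0, 0, 0.06, 0], [10, 0, 0, 0.06, 0]])

```text
time: 15.7
tool_pos: [548.1, 104.7, 66.7]
tool_rot: [0.0, 0.468, 0.884, 0.0]
contact_force: [-3.0, 1.1, 5.7]
finger_gap: 22.3
finger_force: 119.7
```

Request:
drive_tool(commands=[[10, 0, 0, -0.01, 0], [10, 0, 0, -0.01, 0], [60, 0, 0, -0.01, 0], [60, 0, 0, -0.01, 0], [60, 0, 0, -0.01, 0], [60, 0, 0, -0.01, 0], [60, 0, 0, -0.3, 0], [60, 0, 0, -0.9, 0], [60, 0, 0, -1.7, 0], [60, 0, 0, -2.4, 0]])

```text
time: 16.7
tool_pos: [547.8, 104.5, 187.2]
tool_rot: [0.0, 0.468, 0.884, -0.0]
contact_force: [0.6, -0.6, -0.2]
finger_gap: 59.9
finger_force: 0.0
```

Run:
```python
from h import *
C={n:viewer.capture(n) for n in ['scene','side','wrist']}
for t in ['wrench','wrench_block','handle_grip','handle_end','bolt_mark']:
    rs=[]
    for n in C:
        for r in pinpoint(t,n)[:1]:
            if r['conf']>.4: rs.append(ray(C[n],r['centre'])); print(t,n,np.array(r['centre']),bydepth(C[n],r['centre']))
    if len(rs)>1: print('   TRI',*tri(rs))
P,col=cloud(C['wrist']); k=(abs(P[:,2]-134)<5)&(np.hypot(P[:,0]-549,P[:,1]-104)<40)&(col[:,0]-col[:,2]>25); T=P[k]
print('block top',k.sum(),np.median(T[:,2]) if k.sum() else '',cv2.minAreaRect(T[:,:2].astype(np.float32)) if k.sum() else '')
# handle ridge pts by scene depth near ring
for n in C:
    P,col=cloud(C[n]); k=(P[:,2]>64)&(P[:,2]<92)&(col[:,2]-col[:,1]>60)&(np.hypot(P[:,0]-549,P[:,1]-104)>110)&(np.hypot(P[:,0]-549,P[:,1]-104)<230); T=P[k]
    print(n,k.sum(),T.mean(0) if k.sum() else '', np.percentile(T[:,2],[2,98]) if k.sum() else '', np.degrees(np.arctan2(T[:,1].mean()-104,T[:,0].mean()-549)) if k.sum() else '')
plan(548,104.6,200,124.2)
```

```text
wrench scene [448.7 218.6] [568.29  81.38  89.46]
wrench side [320.5 184.4] [538.82  70.62  75.52]
wrench wrist [306.6 214.3] [538.45 118.24 135.17]
   TRI [543.87 100.77  62.73] [np.float64(5.784797736102027), np.float64(5.19767407477308), np.float64(4.801869893856698)]
wrench_block scene [455.6 194.9] [560.22  93.84 135.7 ]
wrench_block side [320.9 156.1] [545.19  99.2  131.99]
wrench_block wrist [304.  233.8] [544.06 107.01 136.12]
   TRI [546.02 104.52 127.06] [np.float64(1.7386912334156877), np.float64(1.7405611324084271), np.float64(0.6089986617807515)]
handle_grip scene [444.6 247.2] [581.26  73.49  31.73]
handle_grip side [375.  205.3] [636.95 -41.14  80.13]
handle_grip wrist [306.2 397.6] [637.26 -29.34  86.21]
   TRI [644.08  -7.6   85.1 ] [np.float64(34.387447745078155), np.float64(23.299542548350924), np.float64(21.269369656658604)]
handle_end scene [396.  270.3] [666.06 -74.92  79.26]
handle_end side [392.6 214. ] [667.26 -72.21  74.92]
   TRI [665.77 -75.16  78.1 ] [np.float64(0.8843953148846727), np.float64(0.8843953148844745)]
bolt_mark scene [446.1 231.3] [569.48  79.24  60.76]
bolt_mark side [323.3 181. ] [544.89  68.32  85.22]
   TRI [553.47  93.74  57.95] [np.float64(10.227333469519753), np.float64(10.227333469519833)]
block top 1989 134.9826765347664 ((547.97314453125, 103.86103057861328), (23.345216751098633, 41.497615814208984), 33.740108489990234)
scene 212 [649.82 -35.43  84.88] [79.5  88.36] -54.12918571272322
side 115 [647.47 -51.26  81.36] [75.07 85.87] -57.61673385391783
wrist 1028 [642.25 -31.33  85.55] [81.91 87.68] -55.42953914620781
time 17.6 pos [547.87 104.6  185.77] heading x 124.21224819651898 zdir [-0.  0. -1.] q6 1.1623002260362756
shift [-0.    0.   -0.28] len mm 14.230821137370292
twist units 0.0015310245648727516 deg 0.012248196518982013
```

The wrench is seated: the block top is at 135 mm and the handle heading is -56°. I'm moving the closed fingers to the anticlockwise side of the white ring.

Run:
```python
from h import *
plan(683,-7,30,124)
```

```text
time 17.6 pos [547.87 104.6  185.77] heading x 124.21224819651898 zdir [-0.  0. -1.] q6 1.1623002260362756
shift [-3.37  0.98  3.12] len mm 234.47747914315613
twist units 0.026531024564873107 deg 0.21224819651898486
```

Request:
drive_tool(commands=[[0, -0.6, 0.2, 0, 0], [0, -1.4, 0.4, 0, 0], [0, -2.2, 0.65, 0, 0], [0, -2.9, 0.85, 0, 0], [0, -3.3, 0.98, 0, 0], [0, -3.37, 0.98, 0.4, 0], [0, -3.37, 0.98, 1.1, 0], [0, -3.37, 0.98, 1.7, 0], [0, -3.37, 0.98, 2.1, 0], [0, -3.37, 0.98, 2.1, 0]], squeeze=60)

```text
time: 18.6
tool_pos: [680.1, -7.2, 76.9]
tool_rot: [-0.003, 0.468, 0.884, -0.002]
contact_force: [0.1, 0.6, -0.2]
finger_gap: -0.2
finger_force: 0.0
```

Request:
drive_tool(commands=[[0, 0, 0, 0.3, 0], [0, 0, 0, 0.6, 0], [0, 0, 0, 0.85, 0], [0, 0, 0, 1.0, 0], [0, 0, 0, 1.0, 0], [0, 0, 0, 1.0, 0]])

```text
time: 19.2
tool_pos: [683.5, -7.2, 31.4]
tool_rot: [0.0, 0.468, 0.884, 0.0]
contact_force: [-0.2, -0.3, -0.3]
finger_gap: 0.4
finger_force: 0.0
```

Run:
```python
from h import *
s=arm.observe(); print(s['tool_pos'],s['contact_force'],s['finger_gap'])
ims=[]
for n in ['wrist','scene','side']:
    c=viewer.capture(n); ims.append(c['color'])
    P,col=cloud(c); L=P-s['tool_pos']
    k=(np.hypot(L[:,0],L[:,1])<30)&(P[:,2]>40)&(P[:,2]<110)&(col.max(1)<95)
    if k.sum()>5: print(n,k.sum(),'tip z',np.percentile(P[k,2],[0,1,3,5,10]), 'xy', P[k][P[k,2]<90].mean(0))
    if n=='wrist':
        q=s['tool_rot']; m=R.from_quat([q[1],q[2],q[3],q[0]]).as_matrix(); l=L@m
        k=(col[:,2]-col[:,1]>60)&(abs(P[:,2]-80)<12)&(abs(l[:,0])<100); print('red handle local', k.sum(), np.percentile(l[k],[2,50,98],axis=0) if k.sum() else '')
cv2.imwrite('pics/push0.png',np.hstack([cv2.resize(ims[0],(400,300)),cv2.resize(ims[1][130:310,330:570],(400,300))]))
```

```text
[683.53  -7.19  31.39] [-0.23 -0.28 -0.25] 0.4153435322248659
wrist 3759 tip z [74.35 76.01 77.85 78.91 81.32] xy [678.82  -0.66  83.54]
red handle local 6035 [[-16.67 -54.47 -55.93]
 [ 23.02 -46.54 -54.2 ]
 [ 45.79 -40.01 -48.27]]
scene 258 tip z [73.34 75.29 76.43 77.54 80.27] xy [690.3  -11.77  83.49]
side 153 tip z [72.55 73.33 75.14 76.17 77.74] xy [679.55 -16.9   82.13]
```

View pics/push0.png

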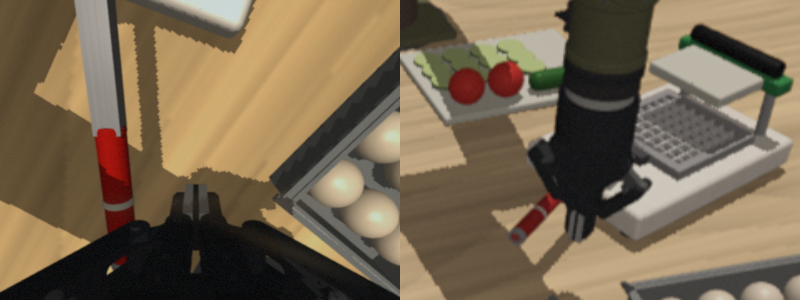

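The wrist view shows the shut fingers at (195,200) to the right of the white ring at (118,207), with free space between. The tips are at about 73 mm, so I'll go 8 mm lower and approach until contact.

Request:
drive_tool(commands=[[0, 0, 0, 0.08, 0], [0, 0, 0, 0.16, 0], [0, 0, -0.1, 0.16, 0], [0, 0, -0.2, 0.16, 0], [0, 0, -0.3, 0.16, 0], [0, 0, -0.4, 0.16, 0], [0, 0, -0.45, 0.16, 0], [0, 0, -0.5, 0.16, 0], [0, 0, -0.5, 0.16, 0]])

```text
time: 20.25
tool_pos: [662.3, -21.5, 23.0]
tool_rot: [0.0, 0.468, 0.884, 0.0]
contact_force: [0.7, 0.8, -0.6]
finger_gap: 0.1
finger_force: 0.0
```

```bash
cat >> h.py <<'E'
B=np.array([548.0,103.9])
def blue(c):
    b=cv2.inRange(cv2.cvtColor(c['color'],cv2.COLOR_BGR2HSV),(100,110,30),(130,255,255)).ravel()
    return b
def status():
    s=arm.observe(); q=s['tool_rot']; m=R.from_quat([q[1],q[2],q[3],q[0]]).as_matrix(); t=s['tool_pos']
    a=np.arctan2(t[1]-B[1],t[0]-B[0]); r=np.hypot(*(t[:2]-B)); F=s['contact_force']
    tang=np.array([np.sin(a),-np.cos(a)])   # clockwise
    print('t',s['time'],'tcp',t,'ang deg',np.degrees(a),'r',r,'F cw push',-F[:2]@tang,'F',F)
    for n in ['scene','side','wrist']:
        c=viewer.capture(n); P,col=cloud(c); hsv=cv2.cvtColor(col.astype(np.uint8)[None],cv2.COLOR_BGR2HSV)[0].astype(int)
        rr=np.hypot(P[:,0]-B[0],P[:,1]-B[1])
        k=(rr<45)&(P[:,2]>95)&(P[:,2]<140)&(hsv[:,0]>100)&(hsv[:,0]<130)&(hsv[:,1]>110)
        T=P[k&(P[:,2]>129)]
        if len(T)>30: print('  ',n,'block top rect',len(T),cv2.minAreaRect(T[:,:2].astype(np.float32)))
        k=(rr>95)&(rr<210)&(abs(P[:,2]-80)<12)&(col[:,2]-col[:,1]>60)
        T=P[k]
        if len(T)>30:
            T=T[T[:,2]>np.percentile(T[:,2],50)]; d=T[:,:2]-B; print('  ',n,'red hdg',np.degrees(np.median(np.arctan2(d[:,1],d[:,0]))),len(T))
        if n=='side': cv2.imwrite('pics/side_s.png',c['color'])
    return s
E
python3 -c "
from h import *
status(); plan(0,0,0)"
```

```text
t 20.25 tcp [662.28 -21.49  22.99] ang deg -47.65451100724596 r 169.65501415680404 F cw push 1.0548238724782373 F [ 0.72  0.78 -0.6 ]
   scene block top rect 71 ((556.428466796875, 109.22491455078125), (16.166213989257812, 38.97305679321289), 56.169925689697266)
   scene red hdg -54.59357291859588 49
   side block top rect 87 ((544.9242553710938, 101.57772064208984), (24.89543342590332, 44.25605010986328), 34.81161880493164)
   side red hdg -57.62403647237807 57
   wrist red hdg -55.414041734244655 2896
time 20.4 pos [662.66 -21.21  22.87] heading x 124.21566512131223 zdir [ 0.  0. -1.] q6 0.9415947159010708
shift [  7.8  -10.72   0.45] len mm 663.392026884014
```

```bash
cat >> h.py <<'E'
def arc(thetas,r=168.0):
    s=arm.observe(); q=s['tool_rot']; m=R.from_quat([q[1],q[2],q[3],q[0]]).as_matrix(); t=s['tool_pos']
    a=np.arctan2(t[1]-B[1],t[0]-B[0])
    for th in thetas:
        b=a-np.radians(th); p=np.array([B[0]+r*np.cos(b),B[1]+r*np.sin(b),t[2]]); d=m.T@(p-t)/50
        print(th,'deg ->',np.round(d[:2],2),'twist',round(th/8,2),'row')
E
python3 -c "
from h import *
arc([1,2,3,4,5,6,7,8,9,10])"
```

```text
1 deg -> [ 0.03 -0.06] twist 0.12 row
2 deg -> [ 0.02 -0.12] twist 0.25 row
3 deg -> [ 0.01 -0.18] twist 0.38 row
4 deg -> [ 0.01 -0.24] twist 0.5 row
5 deg -> [ 0.  -0.3] twist 0.62 row
6 deg -> [ 0.   -0.36] twist 0.75 row
7 deg -> [-0.   -0.41] twist 0.88 row
8 deg -> [-0.   -0.47] twist 1.0 row
9 deg -> [-0.   -0.53] twist 1.12 row
10 deg -> [ 0.   -0.59] twist 1.25 row
```

Request:
drive_tool(commands=[[0, 0.02, -0.06, 0, 0.12], [0, 0.02, -0.12, 0, 0.25], [0, 0.01, -0.18, 0, 0.38], [0, 0.01, -0.24, 0, 0.5], [0, 0, -0.3, 0, 0.62], [0, 0, -0.36, 0, 0.75], [0, 0, -0.41, 0, 0.88], [0, 0, -0.47, 0, 1.0], [0, 0, -0.47, 0, 1.0]])

```text
time: 21.3
tool_pos: [644.3, -34.1, 23.3]
tool_rot: [0.001, 0.529, 0.849, 0.001]
contact_force: [3.1, 2.2, -0.4]
finger_gap: -0.2
finger_force: 2.1
```

```bash
python3 -c "
from h import *
status(); arc([2,4,6,8])"
```

```text
t 21.3 tcp [644.3  -34.1   23.29] ang deg -55.09199753061914 r 168.27404320370567 F cw push 3.840977237744466 F [ 3.14  2.21 -0.41]
   scene block top rect 130 ((551.8678588867188, 103.59286499023438), (22.612979888916016, 39.28080749511719), 28.010889053344727)
   scene red hdg -61.75063768543286 53
   side block top rect 91 ((546.3693237304688, 102.11666870117188), (25.046457290649414, 45.954307556152344), 24.91014289855957)
   side red hdg -64.29438059087113 46
   wrist red hdg -62.704794430847954 2785
2 deg -> [-0.01 -0.12] twist 0.25 row
4 deg -> [-0.02 -0.23] twist 0.5 row
6 deg -> [-0.03 -0.35] twist 0.75 row
8 deg -> [-0.03 -0.47] twist 1.0 row
```

Request:
drive_tool(commands=[[0, -0.01, -0.06, 0, 0.12], [0, -0.01, -0.12, 0, 0.25], [0, -0.01, -0.18, 0, 0.38], [0, -0.02, -0.23, 0, 0.5], [0, -0.02, -0.29, 0, 0.62], [0, -0.03, -0.35, 0, 0.75], [0, -0.03, -0.35, 0, 0.75]])

```text
time: 22.15
tool_pos: [629.4, -43.3, 23.3]
tool_rot: [0.001, 0.572, 0.82, 0.001]
contact_force: [4.3, 2.4, -0.7]
finger_gap: 0.1
finger_force: 2.8
```

```bash
python3 -c "
from h import *
status(); arc([2,4,6])"
```

```text
t 22.15 tcp [629.36 -43.25  23.29] ang deg -61.06220179310311 r 168.14523308562676 F cw push 4.951277543949415 F [ 4.34  2.39 -0.75]
   scene block top rect 127 ((552.21923828125, 104.35249328613281), (22.542158126831055, 40.714759826660156), 18.974088668823242)
   scene red hdg -67.56909480870328 54
   side block top rect 82 ((545.2857666015625, 101.31500244140625), (25.721464157104492, 44.160648345947266), 18.34086036682129)
   side red hdg -70.16256090503734 46
   wrist red hdg -68.60641663339744 2794
2 deg -> [-0.01 -0.12] twist 0.25 row
4 deg -> [-0.02 -0.23] twist 0.5 row
6 deg -> [-0.03 -0.35] twist 0.75 row
```

Request:
drive_tool(commands=[[0, -0.01, -0.06, 0, 0.12], [0, -0.01, -0.12, 0, 0.25], [0, -0.01, -0.18, 0, 0.38], [0, -0.02, -0.23, 0, 0.5], [0, -0.02, -0.29, 0, 0.62], [0, -0.02, -0.29, 0, 0.62]])

```text
time: 22.9
tool_pos: [617.1, -49.4, 23.5]
tool_rot: [0.002, 0.607, 0.795, 0.001]
contact_force: [6.1, 2.5, -1.1]
finger_gap: 0.1
finger_force: 3.3
```

```bash
python3 -c "
from h import *
status(); arc([2,4,6])"
```

```text
t 22.9 tcp [617.07 -49.37  23.52] ang deg -65.7423165535506 r 168.11234674218386 F cw push 6.577791242237675 F [ 6.07  2.54 -1.11]
   scene block top rect 127 ((552.032958984375, 103.82134246826172), (22.732452392578125, 41.043827056884766), 17.118345260620117)
   scene red hdg -72.10004989434708 55
   side block top rect 86 ((545.30517578125, 102.39369201660156), (23.729225158691406, 47.626888275146484), 15.325267791748047)
   side red hdg -74.82196525929471 43
   wrist red hdg -73.25909378065101 2774
2 deg -> [-0.01 -0.12] twist 0.25 row
4 deg -> [-0.03 -0.23] twist 0.5 row
6 deg -> [-0.03 -0.35] twist 0.75 row
```

Request:
drive_tool(commands=[[0, -0.01, -0.06, 0, 0.12], [0, -0.01, -0.12, 0, 0.25], [0, -0.01, -0.18, 0, 0.38], [0, -0.03, -0.23, 0, 0.5], [0, -0.03, -0.29, 0, 0.62], [0, -0.03, -0.29, 0, 0.62]])

```text
time: 23.65
tool_pos: [604.3, -54.5, 23.7]
tool_rot: [0.002, 0.641, 0.768, 0.002]
contact_force: [7.9, 3.1, -1.8]
finger_gap: 0.1
finger_force: 3.8
```

```bash
python3 -c "
from h import *
status(); arc([2,3,4,6])"
```

```text
t 23.65 tcp [604.28 -54.51  23.71] ang deg -70.43982620703608 r 168.1070663909738 F cw push 8.44501942674909 F [ 7.88  3.06 -1.84]
   scene block top rect 126 ((551.6322631835938, 104.13430786132812), (23.326335906982422, 40.16929626464844), 12.46645736694336)
   scene red hdg -76.78583285595549 55
   side block top rect 84 ((546.3038330078125, 101.21978759765625), (23.91988754272461, 42.47372055053711), 12.648323059082031)
   side red hdg -79.67333118840999 40
   wrist red hdg -77.94565386718374 2766
2 deg -> [-0.02 -0.12] twist 0.25 row
3 deg -> [-0.02 -0.17] twist 0.38 row
4 deg -> [-0.03 -0.23] twist 0.5 row
6 deg -> [-0.04 -0.35] twist 0.75 row
```

Request:
drive_tool(commands=[[0, -0.01, -0.06, 0, 0.12], [0, -0.02, -0.12, 0, 0.25], [0, -0.02, -0.17, 0, 0.38], [0, -0.02, -0.17, 0, 0.38]])

```text
time: 24.2
tool_pos: [596.5, -57.0, 23.8]
tool_rot: [0.002, 0.661, 0.75, 0.002]
contact_force: [9.4, 1.9, -0.9]
finger_gap: 0.2
finger_force: 4.3
```

```bash
python3 -c "
from h import *
status(); arc([2,3,4,6])"
```

```text
t 24.2 tcp [596.5  -57.02  23.79] ang deg -73.2267039501102 r 168.0699988562339 F cw push 9.540560953114397 F [ 9.41  1.85 -0.89]
   scene block top rect 123 ((552.4635620117188, 104.79403686523438), (21.855056762695312, 41.12289047241211), 7.9753570556640625)
   scene red hdg -79.53389246645769 54
   side block top rect 80 ((545.8665161132812, 102.61299896240234), (23.608619689941406, 44.719547271728516), 11.234463691711426)
   side red hdg -82.50435069635284 34
   wrist red hdg -80.6214314006972 2770
2 deg -> [-0.02 -0.12] twist 0.25 row
3 deg -> [-0.02 -0.17] twist 0.38 row
4 deg -> [-0.03 -0.23] twist 0.5 row
6 deg -> [-0.04 -0.35] twist 0.75 row
```

Request:
drive_tool(commands=[[0, -0.01, -0.06, 0, 0.12], [0, -0.02, -0.12, 0, 0.25], [0, -0.02, -0.17, 0, 0.38], [0, -0.02, -0.17, 0, 0.38]])

```text
time: 24.75
tool_pos: [588.4, -59.3, 23.9]
tool_rot: [0.002, 0.681, 0.733, 0.002]
contact_force: [8.2, 2.5, -0.9]
finger_gap: 0.0
finger_force: 4.4
```

```bash
python3 -c "
from h import *
status(); arc([2,3,4,6])"
```

```text
t 24.75 tcp [588.39 -59.25  23.85] ang deg -76.09574207515693 r 168.07489432497573 F cw push 8.556755917422873 F [ 8.2   2.48 -0.9 ]
   scene block top rect 125 ((551.033203125, 104.90594482421875), (22.922300338745117, 43.26116180419922), 9.300588607788086)
   scene red hdg -82.50590054789957 56
   side block top rect 80 ((545.572998046875, 101.29850006103516), (22.264638900756836, 43.40229034423828), 8.337182998657227)
   side red hdg -85.42606366948553 30
   wrist red hdg -83.47099510683489 2752
2 deg -> [-0.02 -0.12] twist 0.25 row
3 deg -> [-0.02 -0.17] twist 0.38 row
4 deg -> [-0.03 -0.23] twist 0.5 row
6 deg -> [-0.04 -0.35] twist 0.75 row
```

Request:
drive_tool(commands=[[0, -0.01, -0.06, 0, 0.12], [0, -0.02, -0.12, 0, 0.25], [0, -0.02, -0.17, 0, 0.38], [0, -0.02, -0.17, 0, 0.38]])

```text
time: 25.3
tool_pos: [580.1, -61.0, 23.9]
tool_rot: [0.003, 0.7, 0.714, 0.002]
contact_force: [9.3, 2.2, -2.0]
finger_gap: 0.2
finger_force: 4.4
```

```bash
python3 -c "
from h import *
status(); status(); arc([2,3,4,6])"
```

```text
t 25.3 tcp [580.1  -61.04  23.89] ang deg -78.98550348344574 r 168.03697019112596 F cw push 9.525078966897475 F [ 9.28  2.2  -2.  ]
   scene block top rect 127 ((551.955322265625, 104.47127532958984), (22.3211669921875, 40.54853057861328), 11.693426132202148)
   scene red hdg -85.2251215483162 56
   side block top rect 85 ((545.3701171875, 101.31887817382812), (24.20427703857422, 42.95851135253906), 9.332420349121094)
   side red hdg -88.84382361157093 22
   wrist red hdg -86.33355434470097 2740
t 25.45 tcp [580.47 -61.03  23.93] ang deg -78.86189700961043 r 168.09851817661976 F cw push 9.190524869584518 F [ 9.15  1.12 -1.15]
   scene block top rect 131 ((552.13623046875, 103.67459106445312), (22.152679443359375, 42.78855514526367), 9.961403846740723)
   scene red hdg -85.20529534091037 57
   side block top rect 81 ((545.3743286132812, 101.81455993652344), (22.464269638061523, 45.0546989440918), 6.834744930267334)
   side red hdg -88.3811156908388 23
   wrist red hdg -86.31125526993655 2744
2 deg -> [-0.02 -0.12] twist 0.25 row
3 deg -> [-0.02 -0.17] twist 0.38 row
4 deg -> [-0.03 -0.23] twist 0.5 row
6 deg -> [-0.04 -0.35] twist 0.75 row
```

Request:
drive_tool(commands=[[0, -0.01, -0.06, 0, 0.12], [0, -0.02, -0.12, 0, 0.25], [0, -0.02, -0.17, 0, 0.38], [0, -0.03, -0.23, 0, 0.5], [0, -0.03, -0.23, 0, 0.5], [0, -0.03, -0.23, 0, 0.5]])

```text
time: 26.2
tool_pos: [569.1, -62.8, 24.0]
tool_rot: [0.003, 0.724, 0.689, 0.003]
contact_force: [8.6, 1.5, -1.9]
finger_gap: 0.1
finger_force: 4.4
```

```bash
python3 -c "
from h import *
for i in range(3): status()
"; cd pics; python3 -c "
import cv2
cv2.imwrite('click.png',cv2.resize(cv2.imread('side_s.png')[100:250,230:430],(800,600),interpolation=cv2.INTER_CUBIC))"
```

```text
t 26.2 tcp [569.11 -62.81  23.96] ang deg -82.78266675002632 r 168.03797126084316 F cw push 8.681874124969786 F [ 8.57  1.46 -1.95]
   scene block top rect 124 ((551.9046630859375, 104.06720733642578), (22.937620162963867, 39.533206939697266), 6.663735866546631)
   scene red hdg -89.09324790663852 59
   side block top rect 80 ((545.3623046875, 101.44949340820312), (22.913188934326172, 44.27439498901367), 10.129971504211426)
   side red hdg -91.97636806495875 18
   wrist red hdg -90.24039514699732 2762
t 26.35 tcp [569.18 -62.8   23.94] ang deg -82.76041502523314 r 168.043356328842 F cw push 9.685310783935067 F [ 9.57  1.55 -2.19]
   scene block top rect 126 ((552.158203125, 104.26685333251953), (23.715585708618164, 39.347930908203125), 8.048726081848145)
   scene red hdg -89.06542385170054 59
   side block top rect 79 ((545.013671875, 101.93256378173828), (23.454015731811523, 46.02325439453125), 9.995530128479004)
   side red hdg -92.10474257819361 18
   wrist red hdg -90.18409750540724 2744
t 26.5 tcp [569.26 -62.8   23.99] ang deg -82.73296035383979 r 168.04771344134647 F cw push 9.713072329664264 F [ 9.55  1.86 -2.33]
   scene block top rect 127 ((551.7194213867188, 104.19638061523438), (23.428220748901367, 40.60735321044922), 9.674227714538574)
   scene red hdg -88.8801360415916 56
   side block top rect 78 ((545.9317626953125, 100.88934326171875), (23.769886016845703, 47.19810485839844), 11.33582592010498)
   side red hdg -92.11352804938986 20
   wrist red hdg -90.2128956970673 2734
```

View pics/click.png

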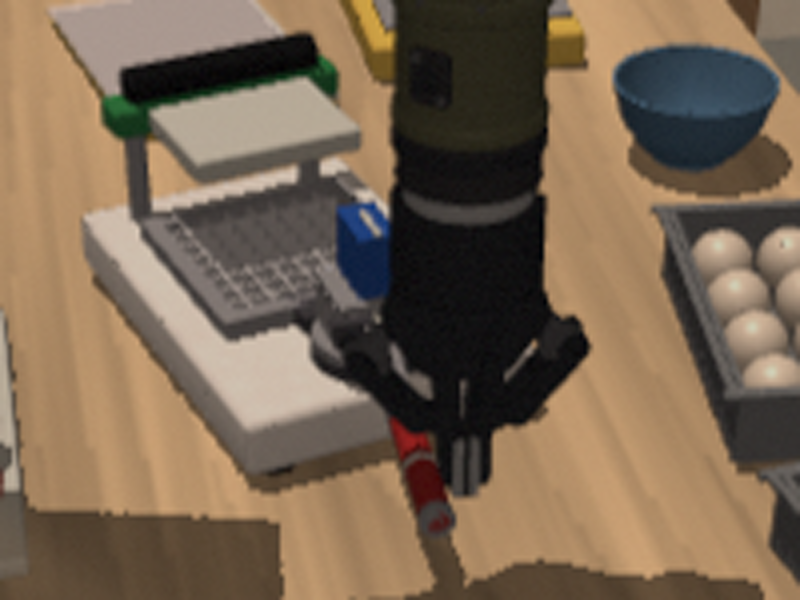

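The side view shows the fingers pressed against the ring at (430,455) and the block still upright on the bolt. With the block at about -80.7° and the handle at about -90.9°, the give is about 10° (roughly 30 mm at the ring), so it has clicked and is inside the allowed window. I'm easing back.

Request:
drive_tool(commands=[[0, 0.03, 0.06, 0, -0.12], [0, 0.03, 0.12, 0, -0.25], [0, 0.03, 0.18, 0, -0.38], [0, 0.02, 0.24, 0, -0.5], [0, 0.02, 0.3, 0, -0.62], [0, 0.02, 0.36, 0, -0.75], [0, 0, 0.44, 0, -0.9], [0, 0, 0.54, 0, -1.0], [0, -0.02, 0.7, 0, -1.0], [0, -0.05, 0.9, 0, -1.0]])

```text
time: 27.65
tool_pos: [608.2, -67.7, 22.6]
tool_rot: [-0.001, 0.674, 0.738, -0.001]
contact_force: [-1.5, -0.1, 0.7]
finger_gap: 0.2
finger_force: 0.0
```

Request:
drive_tool(commands=[[0, 0, 0.2, 0, 0], [0, 0, 0.4, 0, 0], [0, 0, 0.4, -0.5, 0], [0, 0, 0.4, -1.3, 0], [0, 0, 0.4, -2.2, 0], [0, 0, 0.4, -3.0, 0], [0, 0, 0.4, -3.6, 0], [0, 0, 0.4, -4.0, 0], [0, 0, 0.4, -4.0, 0]])

```text
time: 28.55
tool_pos: [631.5, -66.0, 226.3]
tool_rot: [0.002, 0.675, 0.738, 0.002]
contact_force: [0.5, -0.3, -0.6]
finger_gap: -0.4
finger_force: 0.0
```

```bash
python3 -c "
from h import *
s=status()
C={n:viewer.capture(n) for n in ['scene','side','wrist']}
for t in ['wrench','wrench_block','handle_grip','handle_end','bolt_mark','spare_bolt','spare_grid','jar']:
    rs=[]
    for n in C:
        for r in pinpoint(t,n)[:1]:
            if r['conf']>.5: rs.append(ray(C[n],r['centre']))
    if len(rs)>1: print('   TRI',t,*tri(rs))
cv2.imwrite('pics/end.png',np.hstack([cv2.resize(C['wrist']['color'],(400,300)),cv2.resize(C['side']['color'][80:260,230:470],(400,300))]))
"
```

```text
t 28.55 tcp [631.52 -65.99 226.32] ang deg -63.822142391226755 r 189.3108384303803 F cw push 0.31696263797938484 F [ 0.51 -0.32 -0.59]
   scene block top rect 128 ((552.7952880859375, 103.10843658447266), (22.629560470581055, 40.247642517089844), 5.952563762664795)
   scene red hdg -78.28762369671504 135
   side block top rect 86 ((546.0726318359375, 101.01932525634766), (24.21860122680664, 43.46407699584961), 9.047980308532715)
   side red hdg -80.68068082856813 55
   wrist red hdg -79.54160839128816 880
   TRI wrench [542.98 111.52  56.25] [np.float64(0.7561017747469254), np.float64(0.756101774746767)]
   TRI wrench_block [543.88 110.69 119.18] [np.float64(0.19762532209191164), np.float64(0.19762532209217581)]
   TRI handle_grip [575.1  -57.98  76.46] [np.float64(2.5639722702658325), np.float64(2.6616868204334434), np.float64(3.03853248160206)]
   TRI handle_end [ 587.05 -105.12   73.64] [np.float64(2.594797751715427), np.float64(1.1222896775811113), np.float64(2.3127979786552544)]
   TRI spare_bolt [ 307.77 -356.48   -0.22] [np.float64(5.405290564845089), np.float64(3.303738993464696), np.float64(3.375007969750312)]
   TRI spare_grid [ 358.71 -236.09    1.59] [np.float64(0.3275614178878155), np.float64(0.6978183913288236), np.float64(0.6396003852015203)]
   TRI jar [ 689.04 -285.75   -3.79] [np.float64(3.8494852394529695), np.float64(3.849485239452993)]
```

View pics/end.png

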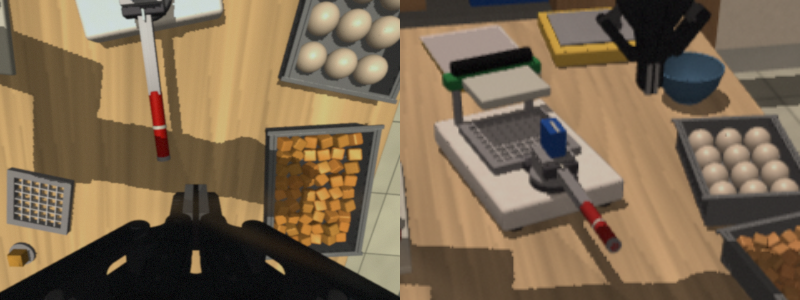

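The handle sprung back from -90.2° to -79.5°, straight with the block. That means 10.7° of give (about 31 mm) and roughly 20° or more of bolt turn. The wrench stands seated, the other items have not moved, and the robot is clear, so I'm handing in.

```bash
python3 -c "
from h import *
print(arm.sign_off())"
```

```text
the job is handed in; nothing more can be done
None
```

The job is handed in, with no verdict shown. By my measurements the wrench is seated on the dicer's bolt, the handle clicked once with about 31 mm of give at the ring (18 to 43 mm allowed) and sprang back straight, and the bolt turned roughly 20° tighter. The jar and spare parts show no sign of having been moved.

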